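# Set the light box to half and present a slide to it

### The arm

A 6-joint arm with a two-finger parallel gripper is mounted at the origin on a cart in front of the work surface, level with it; the furniture and walls round the work are solid. World frame = base frame: x ahead of the robot, y to its left, z up, the work surface at z = 0. Lengths are in mm, angles in rad, forces in N, time in s.
With the tool pointing down it reaches from about 350 to 975 mm from the base axis. Payload 7.1 kg.
Tool frame: the origin (TCP) lies at the very end of the fingers, on their centre line; the grasp point (between the pads) lies tcp_to_grasp behind it (tcp_to_grasp is the distance from the TCP to the grasp point, in mm); z points along the fingers, x is the direction in which the jaws open and shut, and the axes are right-handed (so a half turn about z gives the same grasp; the last joint's range is limited). The gripper opens to 88 mm and grips with 3 to 60 N. Pads are 20 mm wide; open, the fingers measure 115 mm over their backs; the gripper's body (75 mm by 178 mm) begins 61 mm behind the grasp point.
Start: joints at [1.17, 0.423, 1.63, -0, 1.089, -0.019], TCP at [232.837, 579.993, 222.675] pointing down, gripper open.
Joint ranges: [-3, 3], [-0.9, 2.11], [0.09, 2.58], [-1.31, 4.45], [0.11, 2.69], [-2.54, 2.54]. Speed limits (rad/s): [2.39, 2.39, 3.01, 3.14, 3.14, 3.14].

### API

Orientations are given as a rotation vector (axis times angle).
In Python, from workcell import get_obs, get_image, close_job, recognise, mark_of, tcp_to_grasp gives the robot as it stands. The module is installed in compiled form; this text tells all that it offers.
- The arm moves only by the tool move_arm, never from a script. Its argument "motion" is a list of rows, each a list of 7 numbers: the shift along the world's x, y, z in mm, then the turn, a rotation vector about the world's x, y, z in rad, then the finger opening in mm, from 0 to 87.8. A call has 1 to 5 rows; each row is the pose to reach, as a shift and turn from the pose commanded when the call began; what a row does not reach only later rows make up. A row lasts 1/12 s, in which the tool goes at most 41.7 mm and 7.16 degrees, less where a joint would pass 70% of its speed; a pose out of reach is approached as far as the arm can. A call with a gripper value outside its range is refused whole. The fingers move at their own pace and stop on an object; the grip force is fixed at half the most. Time passes only in rows, so rows that repeat a pose let the fingers close. It gives the time, the measured TCP pose, the force and the opening at its end, in the units of the state.
- get_obs(): the state, without advancing time (a new reading comes with each control period).
- get_image(name): name is "side" or "top"; returns a dict with "color" (384x512x3 uint8, red, green, blue), "mtx" (3x3 intrinsics, pixels), "camera_from_world" (4x4, takes a point from world to camera coordinates). Camera axes: x right, y up, looking along -z (the intrinsics and any distortion apply to the point x, -y, -z); pixel columns grow to the right and rows downward; lengths in mm; the calibration is good to about 2 mm. A picture is of the moment at which its call begins. There is no depth.
- close_job(): hands the job in, once; it reports no verdict.
Trained networks look in a picture, given as the dict that the camera call returned (one of the last four; its "shot" number tells which), for a name from the list of things; names that differ only in an ending like _2 or _b are one class to them, and where a whole thing is asked for, a point or a joint stands for the part that bears it (a point fixed in the world has none). Each returns a list of dicts, best first, with "p" (0 to 1); they miss things now and then, are a little off and sometimes report something else, mostly with a low value. They report only what shows in the picture. A call takes as long as a camera call. They do not tell look-alikes from the thing itself.
- recognise(picture, label): "bbox" ([centre column, centre row, width, height] in pixels, round what is visible of it).
- mark_of(picture, label): "location" ([row, column] in pixels: a listed point, or the origin of a listed thing).
The state is a dict: "t": time; "qpos": joint angles; "qvel": joint speeds; "joint_torque": joint torques, N m; "ee_pos": TCP position; "orientation": TCP orientation; "ft_force": force on the tool from outside, world axes, zero at the start; "moment": the same for the moment, N m; "width": finger opening in mm.
Only numpy, scipy, OpenCV 4.12 (cv2) and the standard library are available. Lean on these libraries where they do the work, as an engineer would, in place of code of your own. Each camera call takes 0.05 s, during which the arm holds its last target. There are 200 camera calls.

### The job

First set the light box's dimmer lever to half: standing straight up, and let go of it. Then find the label end of the slide holder on the round pedestal (the end with the small notch cut out of one corner), pick the holder up and hold it level, label side still up, centred about 10 cm above the light box's window, lengthwise with the window and with the notched end toward the small metal tab at the window's far end. Finish while still holding it there, steady in the gripper; do not drop it or shift the things standing around.

Things in the scene. Friction and masses are not known exactly. Their poses are not given: they have to be found in the camera images.
- lightbox: white light box fixed to the bench, 190 x 210 mm, 40 mm high; origin at the centre of its underside, z up. Its +x axis points from the robot's side to the far side, along the window's long side. The dimmer lever stands near its right-hand edge (70 mm to -y of the origin), the window lies 35 mm to +y.
- window (a point): centre of the opal window (100 mm along the box's x, 60 mm along y) on the light box's top, 40 mm above the bench; axes as the light box. A thin metal bezel rises 3 mm; the metal tab (18 x 12 mm, 7 mm high) lies 68 mm to +x of this point.
- dimmer (a joint): angle of the dimmer lever (rad), 0 to 1.6: at 0 it leans to the light box's -x (towards the robot), at 0.8 it stands straight up (half), at 1.6 it leans to +x. Dry friction holds it where it is left; it has no detent.
- dimmer_tip (a point): centre of the dark ball knob (26 mm across) of the dimmer lever, 70 mm from the hinge, which runs along the light box's y, 62 mm above the bench and 70 mm to -y of the light box's origin. Knob centre 132 mm above the bench when upright, about 111 mm leaning fully. 2 N moves it; pinch it from above across the box's y. The grey block below is 70 x 50 mm, top 65 mm above the bench.
- stand: steel pedestal fixed to the bench: foot 72 mm across and 5 to 9 mm high, stem 22 mm, round top 30 mm across at 45 mm height, on which the slide holder lies; origin at the centre of its underside
- slide_center (a point): centre (half-way up) of the loose slide holder, 30 to 60 g: a flat dark frame 76 (x) x 40 (y) x 6 mm (z) round a glass slide, lying label side up (z up) on the pedestal, underside 45 mm above the bench, heading varies widely. Both ends have the same pale matt field; only the label end (+x) has a 10 x 10 mm notch, in its +x +y corner. Grip it across the 40 mm width at mid-length.
- slide_label_end (a point): middle of the notched label end of the slide holder, 38 mm to +x of its centre, half-way up; axes as slide_center
- slide: the slide holder itself; origin at the centre of its underside, 3 mm below slide_center, same axes
- bench_timer: bystander: white bench timer 30 x 62 x 58 mm; origin at the centre of its underside
- coverslips: bystander: flat cover-slip box 60 x 60 x 22 mm; origin at the centre of its underside
- empty_rack: bystander: empty slide rack 36 x 100 x 44 mm; origin at the centre of its underside
Not all that is in view belongs to the job. Of the things that look like the slide, the larger one is meant. What is shaped like the stand but yellow is not meant.

How it is judged:
By the outcome, as a careful person would: the job done as asked, in the order asked, and still so for the second after the job is handed in, while the arm keeps its last pose, push and grip.
It also fails if it takes over 58 s, if anything falls off the work surface, if the arm or the gripper's body presses on something with over 40 N, if the wrist force passes 120 N, or if a joint passes its speed limit or range.

## Working session

There is one attempt and no reset: what is moved stays moved. The work goes in short steps, Python scripts to look and compute and a tool call to move; the robot and the scene stay as the last step left them, time stands still between calls to the robot, and variables do not carry over. Pictures are saved under pics/ and viewed, about 8 in all and at most 12, crops included, and the job is handed in when it is done.

Besides the shell and the picture viewer there is one more tool, called after "Call:" as name([rows], argument=value, ...), one row to a line, values as JSON. move_arm: Moves the arm, as the interface text tells. Its arguments: {"type":"object","properties":{"motion":{"type":"array"}},"required":["motion"]}

```bash
mkdir -p pics; cat > h.py <<'E'
import numpy as np, cv2
from workcell import *
def proj(im,P):
    c=im["camera_from_world"]@np.append(P,1.); p=np.array([c[0],-c[1],-c[2]]); q=im["mtx"]@p; return q[:2]/q[2]
def back(im,uv,z):
    d=np.linalg.inv(im["mtx"])@np.array([uv[0],uv[1],1.]); d=np.array([d[0],-d[1],-d[2]])
    R=im["camera_from_world"][:3,:3];t=im["camera_from_world"][:3,3]
    o=-R.T@t; w=R.T@d; return o+w*(z-o[2])/w[2]
def save(im,n,s=1,crop=None):
    a=im["color"][:,:,::-1]
    if crop: a=a[crop[1]:crop[3],crop[0]:crop[2]]
    cv2.imwrite("pics/"+n,cv2.resize(a,None,fx=s,fy=s,interpolation=cv2.INTER_CUBIC))
E
python3 - <<'E'
from h import *
o=get_obs();print(o["ee_pos"],o["orientation"],o["t"],o["width"],tcp_to_grasp)
Z=dict(lightbox=0,window=40,dimmer_tip=120,stand=0,slide_center=48,slide_label_end=48,bench_timer=0,coverslips=0,empty_rack=0)
A={n:get_image(n) for n in("top","side")}
for n,im in A.items():
    save(im,n+"0.png",1.5); print(n,-im["camera_from_world"][:3,:3].T@im["camera_from_world"][:3,3])
    for k,z in Z.items():
        for r in mark_of(im,k)[:3]:
            v,u=r["location"]; print(n,k,round(r["p"],2),[round(u),round(v)],back(im,(u,v),z).round())
E
```

```text
[232.6544041  579.50048319 221.90284286] [ 2.60193962e+00  1.75907115e+00 -1.95521325e-03] 0.0 87.84134566312939 18.700000000000003
top [361.61304889 232.76796076 993.92185699]
top lightbox 0.98 [291, 186] [553. 146.   0.]
top window 0.63 [278, 181] [556. 176.  40.]
top window 0.4 [218, 227] [456. 302.  40.]
top dimmer_tip 0.75 [337, 183] [538.  66. 120.]
top dimmer_tip 0.47 [193, 125] [652. 352. 120.]
top stand 0.86 [183, 278] [348. 377.   0.]
top stand 0.65 [219, 226] [463. 303.   0.]
top slide_center 0.71 [206, 173] [570. 330.  48.]
top slide_center 0.57 [218, 227] [454. 302.  48.]
top slide_label_end 0.81 [208, 166] [585. 327.  48.]
top slide_label_end 0.62 [230, 233] [442. 277.  48.]
top bench_timer 0.93 [256, 96] [763. 225.   0.]
top coverslips 0.69 [256, 297] [312. 219.   0.]
top empty_rack 0.68 [192, 122] [698. 370.   0.]
side [ 251.91143023 -495.72107229  746.58066741]
side lightbox 0.92 [280, 236] [556. 141.   0.]
side lightbox 0.69 [170, 243] [319. 221.   0.]
side lightbox 0.65 [215, 192] [470. 349.   0.]
side window 0.71 [217, 190] [464. 306.  40.]
side window 0.7 [273, 211] [558. 184.  40.]
side dimmer_tip 0.55 [290, 221] [541.  67. 120.]
side stand 0.8 [220, 205] [465. 296.   0.]
side stand 0.6 [167, 197] [350. 380.   0.]
side slide_center 0.59 [218, 190] [463. 297.  48.]
side slide_center 0.5 [256, 189] [548. 264.  48.]
side slide_center 0.2 [168, 244] [310. 174.  48.]
side slide_label_end 0.83 [212, 195] [445. 286.  48.]
side slide_label_end 0.47 [265, 182] [578. 280.  48.]
side bench_timer 0.77 [337, 192] [751. 221.   0.]
side coverslips 0.79 [171, 243] [320. 219.   0.]
side empty_rack 0.65 [296, 166] [705. 362.   0.]
```

View pics/top0.png

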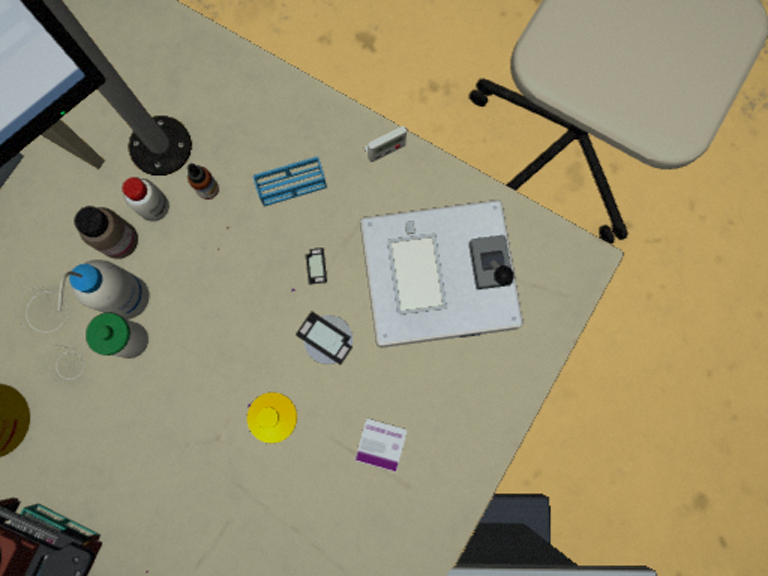

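View pics/side0.png

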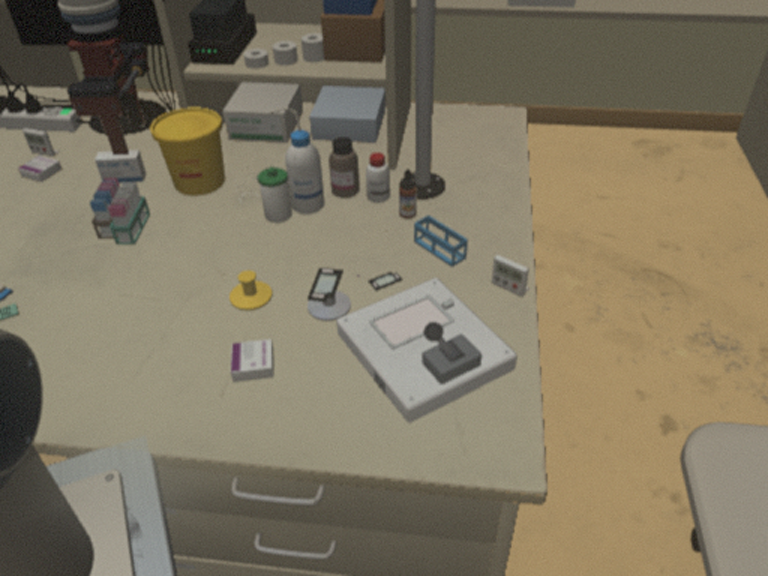

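Top picture: the slide lies on the grey pedestal at (325,337) in the 1.5x picture, the small look-alike at (316,266), the yellow stand at (270,417), and the lever knob at (503,274), leaning towards the robot. The tab is at (410,227), at the window's far end. Next I take close crops of the slide and the box.

```bash
python3 - <<'E'
from h import *
im=get_image("top"); s=get_image("side")
a=cv2.resize(im["color"][195:255,185:250,::-1],None,fx=8,fy=8,interpolation=cv2.INTER_CUBIC)
b=cv2.resize(s["color"][170:220,195:245,::-1],None,fx=5.5,fy=9.6,interpolation=cv2.INTER_CUBIC)
b=b[:480]; b=cv2.copyMakeBorder(b,0,480-b.shape[0],0,0,cv2.BORDER_CONSTANT)
cv2.imwrite("pics/c1.png",np.hstack([a,b])[:, :800])
# lightbox outline: white region
c=im["color"].astype(int); m=((c.min(2)>150)).astype(np.uint8)
m[:, :235]=0; m[:120]=0; m[240:]=0; m[:,355:]=0
m=cv2.morphologyEx(m,cv2.MORPH_CLOSE,np.ones((3,3)))
n,l,st,_=cv2.connectedComponentsWithStats(m); k=1+st[1:,4].argmax(); 
cs,_=cv2.findContours((l==k).astype(np.uint8),cv2.RETR_EXTERNAL,cv2.CHAIN_APPROX_NONE)
cn=max(cs,key=len)
hull=cv2.convexHull(cn)
p=np.array([back(im,x,40.)[:2] for x in hull[:,0].astype(float)],np.float32)
print("box",st[k],cv2.minAreaRect(p), cv2.boxPoints(cv2.minAreaRect(p)))
# dark frame of slide
for w in [(190,200,245,250)]:
    g=im["color"].max(2); m=np.zeros_like(g); m[w[1]:w[3],w[0]:w[2]]=g[w[1]:w[3],w[0]:w[2]]<90
    ys,xs=np.nonzero(m); p=np.array([back(im,(x,y),51.)[:2] for x,y in zip(xs,ys)],np.float32)
    print("slide",len(p),cv2.minAreaRect(p),cv2.boxPoints(cv2.minAreaRect(p)))
    np.set_printoptions(linewidth=200)
for x,n in((im,"top"),(s,"side")):
    r=recognise(x,"dimmer_tip"); print(n,r[:2])
    g=x["color"].max(2); u0,v0=(337,183) if n=="top" else (290,221)
    m=(g[v0-10:v0+11,u0-10:u0+11]<45); ys,xs=np.nonzero(m); print(xs.mean()+u0-10,ys.mean()+v0-10,m.sum())
E
```

```text
box [ 240  134  108   96 7240] ((558.0093383789062, 144.02557373046875), (186.3475799560547, 206.3009796142578), 8.66524887084961) [[450.3583   231.96098 ]
 [481.43985   28.014818]
 [665.6604    56.090164]
 [634.57886  260.03632 ]]
slide 290 ((459.37518310546875, 303.8939514160156), (75.13984680175781, 39.77882766723633), 57.461029052734375) [[422.40005 282.9195 ]
 [455.9346  261.52356]
 [496.3503  324.8684 ]
 [462.81577 346.26434]]
top [{'bbox': [337.0, 182.7, 11.4, 12.4], 'p': 0.61}]
335.5263157894737 183.37593984962405 133
side [{'bbox': [338.3, 183.2, 23.6, 26.3], 'p': 0.61}, {'bbox': [291.1, 224.2, 18.1, 21.7], 'p': 0.59}]
nan nan 0<stdin>:26: RuntimeWarning: Mean of empty slice.
  ret = ret.dtype.type(ret / rcount)
```

View pics/c1.png

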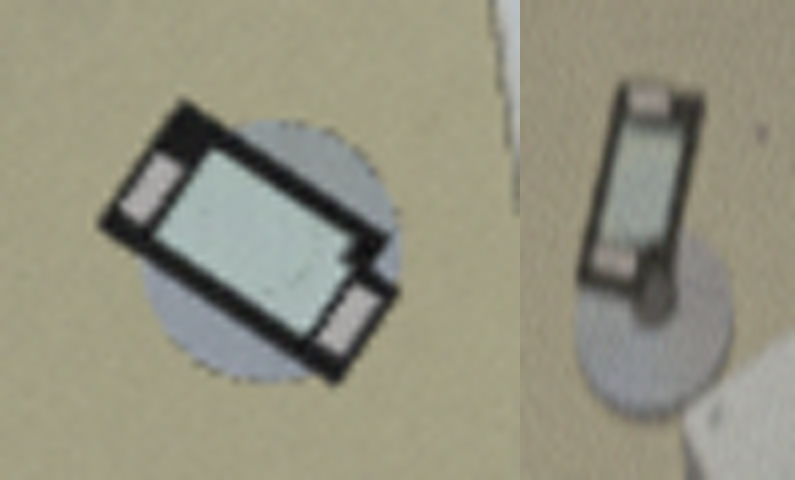

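The crop shows the notch at the lower-right end of the slide, on its upper-right corner. The label end therefore heads about -122.5° in world, which agrees with the network. Next I triangulate the knob and window from both cameras.

```bash
cat >> h.py <<'E'
from scipy.optimize import least_squares
th=np.radians(8.67)
def tri(ims,uvs): 
    return least_squares(lambda P:np.concatenate([proj(i,P)-u for i,u in zip(ims,uvs)]),[540,70,110.])
E
python3 - <<'E'
from h import *
np.set_printoptions(suppress=True,precision=1)
im=get_image("top"); s=get_image("side")
save(s,"s1.png",6,(225,180,345,280)) 
for nm,a,z in(("window",0,40),("dimmer_tip",0,120)):
    t=mark_of(im,nm)[0]["location"][::-1]; c=[r["location"][::-1] for r in mark_of(s,nm)[:3]]
    for u in c:
        r=tri((im,s),(t,u)); print(nm,t,u,r.x,r.cost)
# model prediction
R=np.array([[np.cos(th),-np.sin(th)],[np.sin(th),np.cos(th)]])
for cen in ((558,144),):
    for q,z in (((95,105),40),((95,-105),40),((-95,-105),40),((-95,105),40),((0,35),40),((68,35),47)):
        P=np.append(np.array(cen)+R@np.array(q),z); print(q,P,proj(im,P),proj(s,P))
    for a in np.arange(0,.9,.1):
        P=np.append(np.array(cen)+R@np.array([70*np.sin(a-.8),-70]),62+70*np.cos(a-.8)); print(round(a,1),P,proj(im,P),proj(s,P))
E
```

```text
window [275.9, 182.4] [275.8, 213.0] [558.  179.9  36.2] 3.7523165145674535
window [275.9, 182.4] [340.1, 192.4] [625.9 163.   53.5] 1355.3854139995847
dimmer_tip [336.7, 183.6] [290.6, 221.0] [539.3  65.6 121.9] 2.5665167434099128
(95, 105) [636.1 262.1  40. ] [238.8 144.5] [289.1 182.6]
(95, -105) [667.7  54.5  40. ] [334. 132.] [343.8 234.8]
(-95, -105) [479.9  25.9  40. ] [349.1 217.5] [269.8 271.7]
(-95, 105) [448.3 233.5  40. ] [250.7 231. ] [221. 211.]
(0, 35) [552.7 178.6  40. ] [277.  182.6] [272.  213.4]
(68, 35) [619.9 188.9  47. ] [272.6 151.3] [296.5 200.4]
0.0 [518.9  67.2 110.8] [335.4 193.3] [279.3 227.8]
0.1 [524.   68.  115.5] [335.4 190.3] [281.5 225.2]
0.2 [529.5  68.8 119.8] [335.3 187.2] [283.8 222.6]
0.3 [535.4  69.7 123.4] [335.1 183.8] [286.4 220.1]
0.4 [541.6  70.7 126.5] [334.9 180.4] [289.  217.9]
0.5 [548.1  71.7 128.9] [334.5 176.9] [291.8 215.7]
0.6 [554.8  72.7 130.6] [334.1 173.3] [294.7 213.8]
0.7 [561.6  73.7 131.7] [333.6 169.8] [297.5 212.2]
0.8 [568.6  74.8 132. ] [333.  166.3] [300.4 210.8]
```

View pics/s1.png

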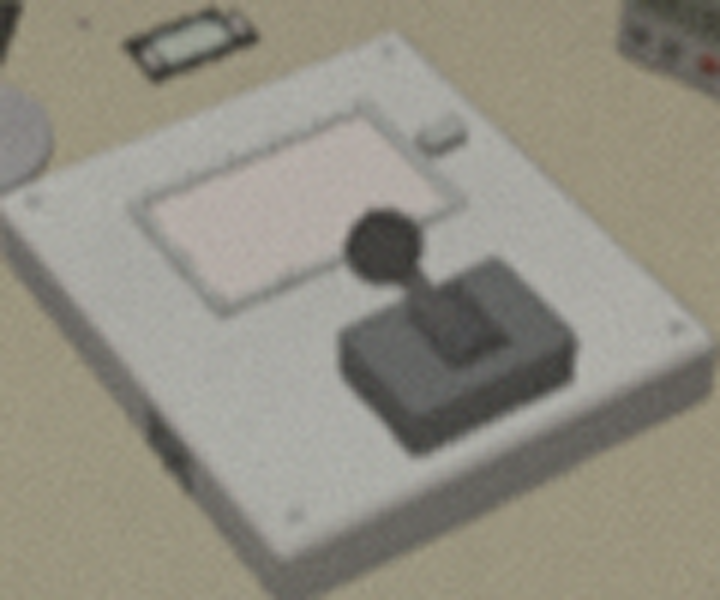

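The side crop puts the knob at about (289,221) full-picture and the window centre at about (274.5,214). Both are within a few mm of the top-view fit. I'll use box yaw 8.7°, window about (555,176) and knob about (540,67,123), and move above the knob now.

Call:
move_arm([
  [103, -171, 0, 0, 0, 0.178, 87],
  [103, -171, 0, 0, 0, 0.178, 87],
  [103, -171, 0, 0, 0, 0.178, 87],
  [103, -171, 0, 0, 0, 0.178, 87],
  [103, -171, 0, 0, 0, 0.178, 87],
])

```text
t: 1.92
ee_pos: [336.6, 406.6, 222.7]
orientation: [2.436, 1.984, -0.0]
ft_force: [0.4, -0.2, 0.1]
width: 87.2
```

Call:
move_arm([
  [103, -171, 0, 0, 0, 0.178, 87],
  [103, -171, 0, 0, 0, 0.178, 87],
  [103, -171, 0, 0, 0, 0.178, 87],
  [103, -171, 0, 0, 0, 0.178, 87],
  [103, -171, 0, 0, 0, 0.178, 87],
])

```text
t: 2.33
ee_pos: [439.7, 235.9, 223.0]
orientation: [2.25, 2.192, 0.001]
ft_force: [1.1, 0.9, -0.1]
width: 86.9
```

Call:
move_arm([
  [102, -171, -40, 0, 0, 0.178, 87],
  [102, -171, -40, 0, 0, 0.178, 87],
  [102, -171, -40, 0, 0, 0.178, 87],
  [102, -171, -40, 0, 0, 0.178, 87],
  [102, -171, -40, 0, 0, 0.178, 87],
])

```text
t: 2.75
ee_pos: [541.7, 65.0, 182.6]
orientation: [2.046, 2.383, 0.001]
ft_force: [-0.2, 0.4, 0.8]
width: 86.8
```

```bash
cat >> h.py <<'E'
def st():
    from scipy.spatial.transform import Rotation as Ro
    o=get_obs(); X=Ro.from_rotvec(o["orientation"]).as_matrix()
    print("t",o["t"],"pos",o["ee_pos"].round(1),"psi",np.degrees(np.arctan2(X[1,0],X[0,0])).round(2),"z",X[:,2].round(3),"w",o["width"],"f",np.round(o["ft_force"],1),"q",np.round(o["qpos"],2)); return o
E
python3 - <<'E'
from h import *
o=st()
im=get_image("top"); s=get_image("side")
print(proj(im,o["ee_pos"]),proj(s,o["ee_pos"]))
a=cv2.resize(im["color"][130:230,280:380,::-1],None,fx=4,fy=4,interpolation=3);b=cv2.resize(s["color"][150:250,235:335,::-1],None,fx=4,fy=4,interpolation=3)
cv2.imwrite("pics/d1.png",np.hstack([a,b]))
E
```

```text
t 2.75 pos [541.7  65.  182.6] psi 98.71 z [ 0.001  0.    -1.   ] w 86.81413190614222 f [-0.2  0.4  0.8] q [ 0.1   0.36  1.84  0.    0.94 -1.63]
[343.58094584 174.24257259] [291.18548924 198.53227857]
```

View pics/d1.png

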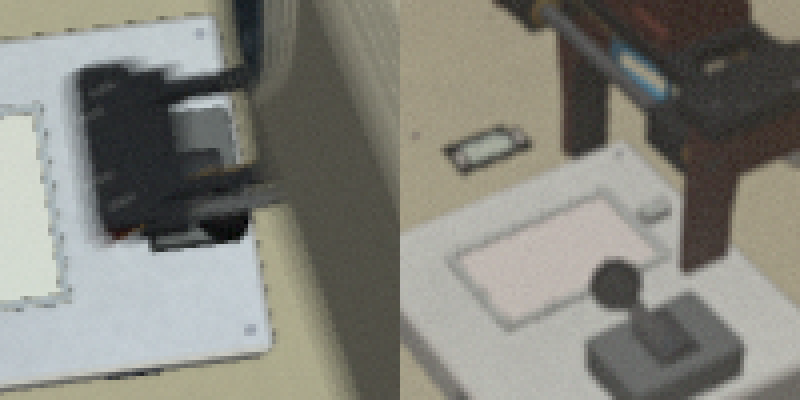

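The right panel shows both open fingers straddling the knob, with the knob at (289,221) full-picture. The box and fingertips all share a 2–3 px offset in the side camera, so I trust the top fit: knob about (535.5,69.5,123), lever about 0.3 rad. Now I descend and pinch.

Call:
move_arm([
  [-6, 4, -39, 0, 0, 0, 87],
  [-6, 4, -78, 0, 0, 0, 87],
  [-6, 4, -78, 0, 0, 0, 87],
  [-6, 4, -78, 0, 0, 0, 20],
  [-6, 4, -78, 0, 0, 0, 20],
])

```text
t: 3.27
ee_pos: [535.6, 71.6, 106.1]
orientation: [2.045, 2.384, 0.001]
ft_force: [0.2, 0.0, 0.2]
width: 77.1
```

Call:
move_arm([
  [0, 0, 0, 0, 0, 0, 20],
  [0, 0, 0, 0, 0, 0, 20],
  [0, 0, 0, 0, 0, 0, 20],
  [0, 0, 0, 0, 0, 0, 20],
  [0, 0, 0, 0, 0, 0, 20],
])

```text
t: 3.68
ee_pos: [535.2, 71.1, 105.4]
orientation: [2.045, 2.383, 0.001]
ft_force: [0.2, 0.1, 0.1]
width: 43.7
```

```bash
python3 - <<'E'
from h import *
o=st()
s=get_image("side"); im=get_image("top")
a=cv2.resize(im["color"][130:230,280:380,::-1],None,fx=4,fy=4,interpolation=3);b=cv2.resize(s["color"][150:250,235:335,::-1],None,fx=4,fy=4,interpolation=3)
cv2.imwrite("pics/d2.png",np.hstack([a,b]))
E
```

```text
t 3.6833 pos [535.2  71.1 105.4] psi 98.73 z [ 0.001  0.    -1.   ] w 43.70814628159264 f [0.2 0.1 0.1] q [ 0.11  0.47  1.9  -0.    0.78 -1.61]
```

Call:
move_arm([
  [0, 0, 0, 0, 0, 0, 20],
  [0, 0, 0, 0, 0, 0, 20],
  [0, 0, 0, 0, 0, 0, 20],
  [0, 0, 0, 0, 0, 0, 20],
  [0, 0, 0, 0, 0, 0, 20],
])

```text
t: 4.2
ee_pos: [535.3, 68.0, 104.9]
orientation: [2.043, 2.383, -0.004]
ft_force: [0.9, -18.4, 2.0]
width: 24.5
```

```bash
python3 - <<'E'
from h import *
o=st()
s=get_image("side")
save(s,"d2.png",6,(245,160,345,250))
E
```

```text
t 4.2 pos [535.3  68.  104.9] psi 98.79 z [ 0.001 -0.004 -1.   ] w 24.484138851643316 f [  0.9 -18.4   2. ] q [ 0.11  0.47  1.9  -0.01  0.78 -1.61]
```

View pics/d2.png

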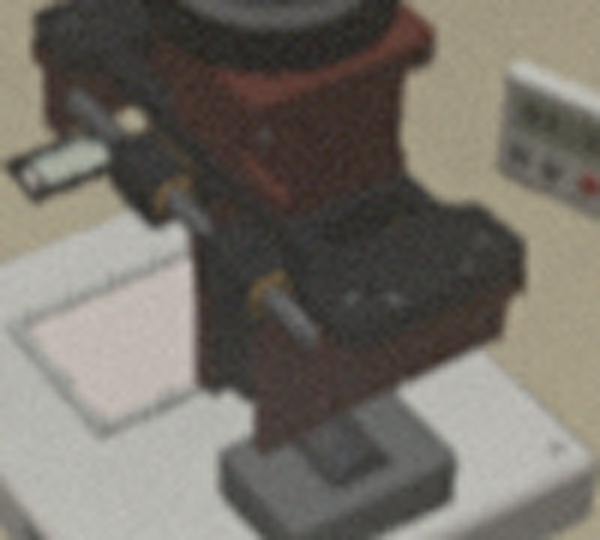

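The pinch holds at 24.5 mm width. A sideways force of 18 N says the knob sits about 2 mm further to -y, so I relieve that while swinging the lever up along its arc.

Call:
move_arm([
  [0, -2, 0, 0, 0, 0, 20],
  [8, -1, 3, 0, 0, 0, 20],
  [16, 0, 6, 0, 0, 0, 20],
  [24, 1, 8, 0, 0, 0, 20],
  [32, 3, 9, 0, 0, 0, 20],
])

```text
t: 4.67
ee_pos: [566.2, 72.4, 113.4]
orientation: [-2.045, -2.384, 0.005]
ft_force: [-0.4, -12.8, -2.1]
width: 24.2
```

Call:
move_arm([
  [0, 0, 0, 0, 0, 0, 20],
  [0, 0, 0, 0, 0, 0, 20],
  [0, 0, 0, 0, 0, 0, 20],
])

```text
t: 4.92
ee_pos: [567.2, 72.5, 113.4]
orientation: [2.045, 2.383, -0.003]
ft_force: [1.3, -9.1, -0.9]
width: 24.7
```

Call:
move_arm([
  [0, 0, 0, 0, 0, 0, 80],
  [0, 0, 0, 0, 0, 0, 80],
  [0, 0, 0, 0, 0, 0, 80],
  [0, 0, 0, 0, 0, 0, 80],
  [0, 0, 0, 0, 0, 0, 80],
])

```text
t: 5.33
ee_pos: [566.8, 74.2, 113.7]
orientation: [-2.046, -2.384, -0.0]
ft_force: [0.1, 0.8, 0.4]
width: 54.4
```

Call:
move_arm([
  [0, 0, 0, 0, 0, 0, 80],
  [0, 0, 0, 0, 0, 0, 80],
  [0, 0, 35, 0, 0, 0, 80],
  [0, 0, 75, 0, 0, 0, 80],
  [0, 0, 115, 0, 0, 0, 80],
])

```text
t: 5.75
ee_pos: [565.9, 74.0, 229.2]
orientation: [-2.045, -2.383, 0.003]
ft_force: [0.9, -0.1, -0.1]
width: 79.7
```

Call:
move_arm([
  [-50, 150, 0, 0, 0, -0.4, 80],
  [-50, 150, 0, 0, 0, -0.4, 80],
  [-50, 150, 0, 0, 0, -0.4, 80],
  [-50, 150, 0, 0, 0, -0.4, 80],
  [-50, 150, 0, 0, 0, -0.4, 80],
])

```text
t: 6.17
ee_pos: [514.8, 229.3, 229.0]
orientation: [-2.476, -1.931, -0.002]
ft_force: [0.3, -0.9, 0.5]
width: 80.1
```

```bash
python3 - <<'E'
from h import *
np.set_printoptions(suppress=True,precision=1)
o=st()
s=get_image("side"); im=get_image("top")
a=cv2.resize(im["color"][130:230,280:380,::-1],None,fx=4,fy=4,interpolation=3);b=cv2.resize(s["color"][150:250,235:335,::-1],None,fx=4,fy=4,interpolation=3)
cv2.imwrite("pics/d3.png",np.hstack([a,b]))
for x in(im,s): print(mark_of(x,"dimmer_tip")[:2])
E
```

```text
t 6.1667 pos [514.8 229.3 229. ] psi 75.88 z [-0.  0. -1.] w 80.08434256509578 f [ 0.3 -0.9  0.5] q [ 0.4  0.3  1.8  0.   1.1 -0.9]
[]
[{'location': [211.6, 300.2], 'p': 0.71}]
```

View pics/d3.png

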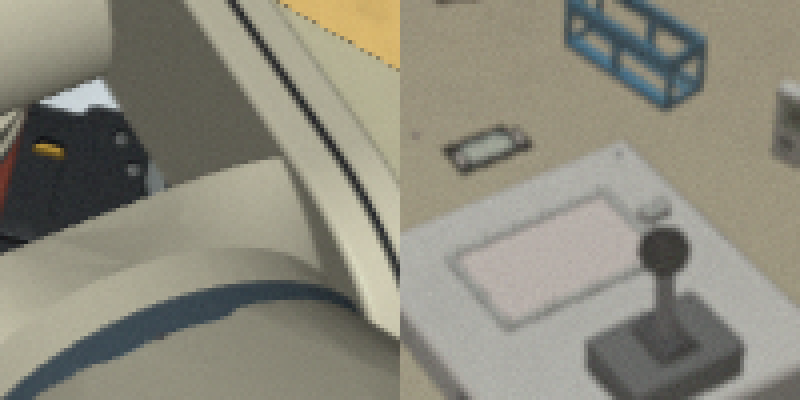

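The side picture shows the lever standing about upright and free, knob at (301,212). The top view is blocked by the arm. I'll check the lever again from above once the arm is over the slide.

Call:
move_arm([
  [-56, 75, 0, 0, 0, -0.6, 80],
  [-56, 75, 0, 0, 0, -0.6, 80],
  [-56, 75, 0, 0, 0, -0.6, 80],
  [-56, 75, 0, 0, 0, -0.6, 80],
  [-56, 75, 0, 0, 0, -0.6, 80],
])

```text
t: 6.78
ee_pos: [460.9, 298.4, 228.6]
orientation: [2.942, 1.102, -0.0]
ft_force: [-0.3, 0.6, -0.6]
width: 79.8
```

Call:
move_arm([
  [0, 0, -40, 0, 0, -0.6, 80],
  [0, 0, -40, 0, 0, -0.6, 80],
  [0, 0, -40, 0, 0, -0.6, 80],
  [0, 0, -40, 0, 0, -0.6, 80],
  [0, 0, -40, 0, 0, -0.6, 80],
])

```text
t: 7.2
ee_pos: [461.7, 297.3, 188.3]
orientation: [3.136, 0.18, -0.001]
ft_force: [0.0, -0.2, -0.0]
width: 79.7
```

Call:
move_arm([
  [0, 0, -50, 0, 0, -0.6, 72],
  [0, 0, -50, 0, 0, -0.6, 72],
  [0, 0, -50, 0, 0, -0.6, 72],
  [0, 0, -50, 0, 0, -0.6, 72],
  [0, 0, -50, 0, 0, -0.6, 72],
])

```text
t: 7.62
ee_pos: [461.6, 297.3, 138.1]
orientation: [3.049, -0.754, -0.001]
ft_force: [0.4, 0.2, -0.0]
width: 72.0
```

```bash
python3 - <<'E'
from h import *
np.set_printoptions(suppress=True,precision=1)
o=st()
s=get_image("side"); im=get_image("top")
for x in(im,s): print([(r["location"],r["p"]) for r in mark_of(x,"dimmer_tip")[:2]], proj(x,np.array([568.6,74.8,62])),proj(x,np.array([568.6,74.8,132])), proj(x,np.array([468.6,294.8,62])),proj(x,np.array([568.6,74.8,132])))
a=cv2.resize(im["color"][130:260,180:365,::-1],None,fx=4,fy=4,interpolation=3)
cv2.imwrite("pics/e1.png",a)
b=cv2.resize(s["color"][140:260,190:345,::-1],None,fx=5,fy=5,interpolation=3); cv2.imwrite("pics/e2.png",b)
E
```

```text
t 7.6167 pos [461.6 297.3 138.1] psi -27.8 z [-0. -0. -1.] w 72.03316246923087 f [ 0.4  0.2 -0. ] q [ 0.6  0.4  1.9 -0.   0.9  1. ]
[([167.1, 335.0], 0.48)] [327.1 173.9] [333.  166.2] [221.1 219.7] [333.  166.2]
[([213.6, 301.7], 0.45)] [299.  234.9] [300.4 210.8] [219.9 185.7] [300.4 210.8]
```

View pics/e1.png

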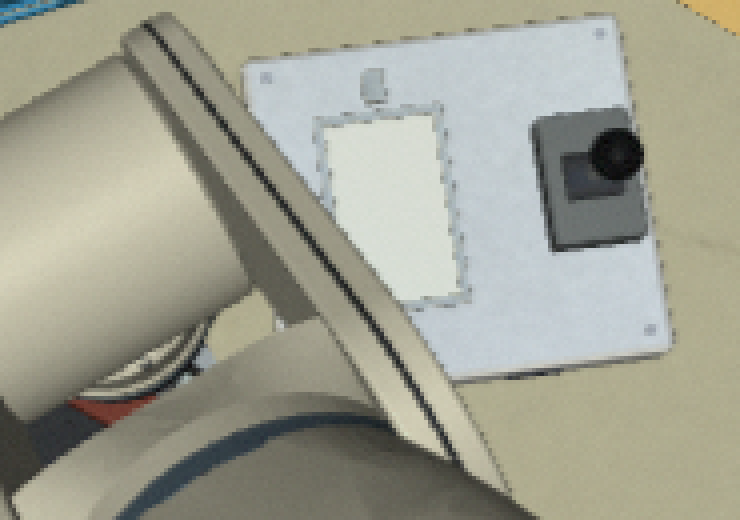

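View pics/e2.png

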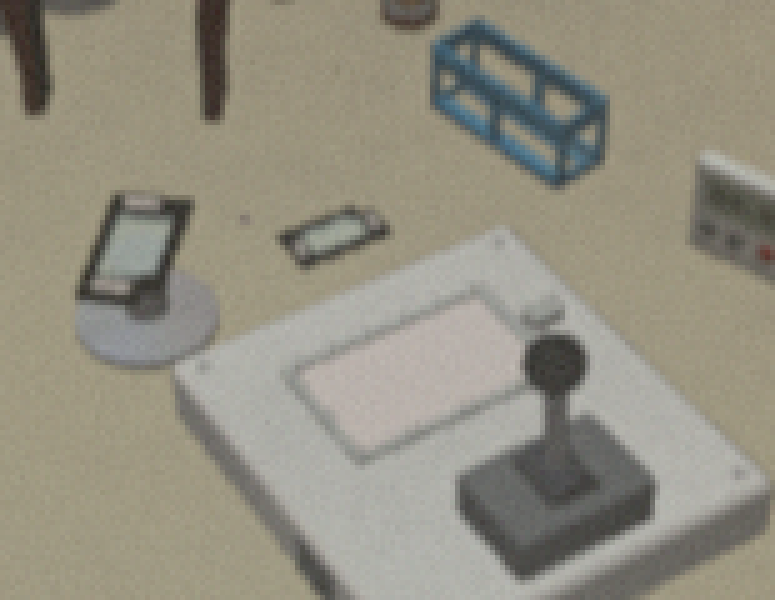

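The top view puts the knob at (334,168.5) full-picture, within about 1 px of upright relative to its block; the side view agrees. That makes the lever about 0.76–0.80 rad and released, which is good. The slide is still undisturbed on its pedestal, so I descend to it.

Call:
move_arm([
  [-2, 5, -35, 0, 0, -0.08, 72],
  [-2, 5, -70, 0, 0, -0.08, 72],
  [-2, 5, -100, 0, 0, -0.08, 72],
  [-2, 5, -107, 0, 0, -0.08, 72],
  [-2, 5, -107, 0, 0, -0.08, 72],
])

```text
t: 8.23
ee_pos: [457.6, 302.7, 29.8]
orientation: [3.018, -0.861, -0.005]
ft_force: [-0.9, -0.0, -0.2]
width: 72.0
```

```bash
python3 - <<'E'
from h import *
o=st()
s=get_image("side")
save(s,"e3.png",8,(180,145,255,220))
E
```

```text
t 8.2333 pos [457.6 302.7  29.8] psi -31.83 z [-0.004 -0.002 -1.   ] w 72.01260324383455 f [-0.9 -0.  -0.2] q [ 0.56  0.61  1.89 -0.    0.65  1.12]
```

View pics/e3.png

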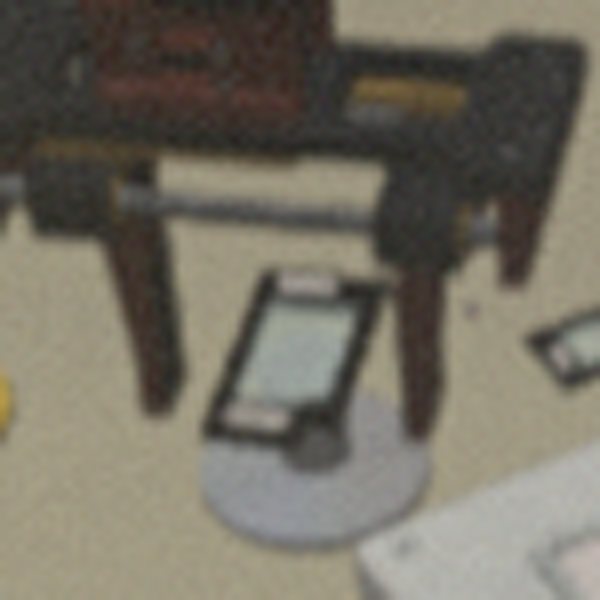

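Both fingers straddle the slide at about mid-length, tips clear of the foot at (160,410) and (420,435) in the crop. Closing now.

Call:
move_arm([
  [0, 0, 0, 0, 0, 0, 34],
  [0, 0, 0, 0, 0, 0, 34],
  [0, 0, 0, 0, 0, 0, 34],
  [0, 0, 0, 0, 0, 0, 34],
  [0, 0, 0, 0, 0, 0, 34],
])

```text
t: 8.7
ee_pos: [459.3, 304.3, 32.6]
orientation: [-3.019, 0.863, -0.002]
ft_force: [1.0, -0.5, 0.6]
width: 42.0
```

Call:
move_arm([
  [0, 0, 0, 0, 0, 0, 34],
  [0, 0, 0, 0, 0, 0, 34],
  [0, 0, 0, 0, 0, 0, 34],
  [0, 0, 0, 0, 0, 0, 34],
  [0, 0, 0, 0, 0, 0, 34],
])

```text
t: 9.12
ee_pos: [459.3, 304.3, 32.5]
orientation: [-3.02, 0.863, -0.001]
ft_force: [-0.9, -0.9, 5.9]
width: 39.3
```

Call:
move_arm([
  [0, 0, 0, 0, 0, 0, 34],
  [0, 0, 5, 0, 0, 0, 34],
  [0, 0, 15, 0, 0, 0, 34],
  [0, 0, 35, 0, 0, 0, 34],
  [0, 0, 60, 0, 0, 0, 34],
])

```text
t: 9.53
ee_pos: [457.7, 303.3, 91.7]
orientation: [3.018, -0.863, -0.003]
ft_force: [0.4, 0.4, 0.2]
width: 39.5
```

Held at 39.5 mm. Lifting further, then turning +130.5° to put the notched end toward the tab.

Call:
move_arm([
  [30, -40, 60, 0, 0, 0.57, 34],
  [30, -40, 60, 0, 0, 0.57, 34],
  [30, -40, 60, 0, 0, 0.57, 34],
  [30, -40, 60, 0, 0, 0.57, 34],
  [30, -40, 60, 0, 0, 0.57, 34],
])

```text
t: 9.95
ee_pos: [489.4, 263.7, 153.3]
orientation: [-3.141, -0.029, -0.003]
ft_force: [0.0, -0.5, -0.4]
width: 39.2
```

Call:
move_arm([
  [33, -44, 0, 0, 0, 0.57, 34],
  [33, -44, 0, 0, 0, 0.57, 34],
  [33, -44, 0, 0, 0, 0.57, 34],
  [33, -44, 0, 0, 0, 0.57, 34],
  [33, -44, 0, 0, 0, 0.57, 34],
])

```text
t: 10.37
ee_pos: [521.9, 219.5, 152.3]
orientation: [-3.007, -0.911, -0.0]
ft_force: [-0.9, 0.0, -0.0]
width: 39.7
```

Call:
move_arm([
  [33, -43, 0, 0, 0, 0.57, 34],
  [33, -43, 0, 0, 0, 0.57, 34],
  [33, -43, 0, 0, 0, 0.57, 34],
  [33, -43, 0, 0, 0, 0.57, 34],
  [33, -43, 0, 0, 0, 0.57, 34],
])

```text
t: 10.78
ee_pos: [554.9, 176.5, 152.3]
orientation: [2.629, 1.72, 0.0]
ft_force: [-0.3, -0.0, -0.3]
width: 39.8
```

Call:
move_arm([
  [0, 0, -26, 0, 0, 0.57, 34],
  [0, 0, -26, 0, 0, 0.57, 34],
  [0, 0, -26, 0, 0, 0.57, 34],
  [0, 0, -26, 0, 0, 0.57, 34],
  [0, 0, -26, 0, 0, 0.57, 34],
])

```text
t: 11.2
ee_pos: [554.7, 177.0, 126.2]
orientation: [-2.038, -2.39, 0.0]
ft_force: [-0.6, -0.4, -0.8]
width: 39.7
```

```bash
python3 - <<'E'
from h import *
np.set_printoptions(suppress=True,precision=1)
o=st(); 
s=get_image("side"); im=get_image("top")
c=o["ee_pos"]+[0,0,15.5]; ax=np.array([np.cos(th),np.sin(th),0]);ay=np.array([-ax[1],ax[0],0])
for n,x in(("top",im),("side",s)):
    for k in("slide_center","slide_label_end"): print(n,k,[(r["location"][::-1],r["p"]) for r in mark_of(x,k)[:3]])
    print([proj(x,c+a*38*ax+b*20*ay).round(1) for a in(-1,1) for b in(-1,1)],proj(x,c))
a=cv2.resize(im["color"][140:230,240:330,::-1],None,fx=4,fy=4,interpolation=3);b=cv2.resize(s["color"][150:250,225:335,::-1],None,fx=4,fy=4,interpolation=3)
a=cv2.copyMakeBorder(a,0,40,0,0,cv2.BORDER_CONSTANT)
cv2.imwrite("pics/f1.png",np.hstack([a,b]))
E
```

```text
t 11.2 pos [554.7 177.  126.2] psi 99.09 z [-0. -0. -1.] w 39.653755408009665 f [-0.6 -0.4 -0.8] q [ 0.3  0.5  1.8 -0.   0.9 -1.4]
top slide_center [([209.8, 172.0], 0.62)]
top slide_label_end []
[array([294.2, 189.2]), array([273.5, 192. ]), array([288.2, 151. ]), array([267.8, 153.7])] [280.9 171.3]
side slide_center [([274.9, 180.9], 0.8), ([218.7, 203.8], 0.53), ([254.5, 186.6], 0.5)]
side slide_label_end [([290.3, 168.9], 0.49), ([266.5, 184.4], 0.4)]
[array([263. , 190.6]), array([253.1, 180.3]), array([293.2, 178.1]), array([282.8, 168.4])] [273.2 179.2]
```

View pics/f1.png

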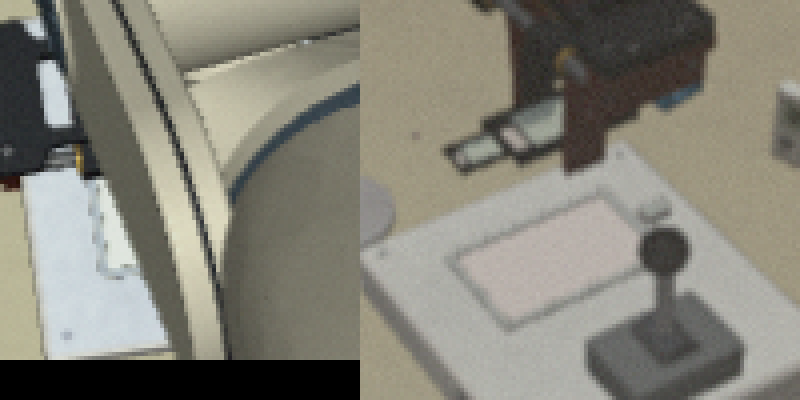

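The side view shows the slide level in the gripper, its centre about 33 px above the window centre (model predicts 34) with matching column. Its near end has both corners intact, so the notch is at the tab end. The lever still stands upright. Let it settle, then hand in.

Call:
move_arm([
  [0, 0, 0, 0, 0, 0, 34],
  [0, 0, 0, 0, 0, 0, 34],
  [0, 0, 0, 0, 0, 0, 34],
  [0, 0, 0, 0, 0, 0, 34],
  [0, 0, 0, 0, 0, 0, 34],
])

```text
t: 11.92
ee_pos: [554.8, 177.0, 125.6]
orientation: [-2.046, -2.384, 0.0]
ft_force: [-0.1, -0.7, -0.9]
width: 39.6
```

```bash
python3 - <<'E'
from h import *
st(); s=get_image("side"); print([(r["location"],r["p"]) for k in("slide_center","dimmer_tip") for r in mark_of(s,k)[:1]]); print(close_job())
E
```

```text
t 11.9167 pos [554.8 177.  125.6] psi 98.71 z [-0. -0. -1.] w 39.57375255995841 f [-0.1 -0.7 -0.9] q [ 0.29  0.49  1.79  0.    0.86 -1.43]
[([182.7, 274.5], 0.67), ([213.5, 299.8], 0.62)]
the job is handed in; nothing more can be done
None
```

I finished both parts in order and handed the job in at about 12 s of the 58 s allowed, with the slide holder still held over the window.

- **Dimmer lever:** I pinched the knob, swung it to about upright and let go. Both cameras showed it within about 0.04 rad of vertical, perhaps slightly short, and I did not correct that.
- **Slide holder:** I gripped it across its width at about mid-length, lifted it and turned it about +131°. The gripper held it at 39.6 mm width, level, with its centre about 101 mm above the window's top, and lengthwise with the window to within about half a degree.
- **Position over the window:** In the last side picture the holder's centre matched the window centre to about 1 px (roughly 3 mm).
- **Notched end:** It points toward the metal tab. This comes from the turn I made and from the near end looking whole. The notch itself was hidden by the gripper at the end.
- **Disagreements:** The side camera sat 2–3 px off the top camera, so I used values between the two. The network's label-end mark in that view was about 6 px off with low confidence, and I ignored it. The arm blocked the top camera's view of the holder at the end.
- **Other objects:** I saw no sign of anything else being moved. The largest force read was about 18 N, at the knob pinch.

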